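# Hold a glaze flask down in the touch mixer

### The arm

A 7-joint arm with a two-finger parallel gripper is mounted at the origin on the work surface. World frame = base frame: x ahead of the robot, y to its left, z up, the work surface at z = 0. Lengths are in m, angles in rad, forces in N, time in s.
With the tool pointing down it reaches from about 0.35 to 0.9 m from the base axis. Payload 19.9 kg.
Tool frame: the origin (TCP) lies midway between the tips of the shut fingers; the grasp point (between the pads) lies 19 mm behind it; z points along the fingers, y is the line along which they close (so a half turn about z gives the same grasp; the last joint's range is limited). The gripper opens to 85 mm and grips with 20 to 120 N. Pads are 22 mm wide; open, the fingers measure 114 mm over their backs; the gripper's body (76 mm by 85 mm) begins 54 mm behind the grasp point. The pads swing forward as they close: fully open they stand 13 mm farther back than shut.
Start: joints at [-1.159, 0.417, -0.01, 1.614, 0.005, 1.111, -0.053], TCP at [0.274, 0.562, 0.231] pointing down, gripper open.
Joint ranges: [-2.81, 2.81], [-0.39, 2.02], [-1.27, 1.25], [0.06, 2.57], [-1.19, 4.33], [0.19, 2], [-2.82, 2.82]. Speed limits (rad/s): [1.89, 1.89, 2.39, 2.39, 3.01, 3.01, 3.01].

### API

Orientations are given as a unit quaternion [w, x, y, z].
In Python, from plant import arm gives the robot as it stands.
- The arm moves only by the shell command python3 nudge.py [OPENING] [FORCE], which reads ROWS from standard input. ROWS is a JSON list of rows, 1 to 5 of them, each written [[dx, dy, dz], [rx, ry, rz]]: dx, dy, dz in m, then a rotation vector rx, ry, rz in rad; each row shifts and turns the commanded pose from where the row before left it, along the tool's axes as they then stand; what a row does not reach is not made up. A row lasts 1/8 s, in which the tool goes at most 0.0625 m and 0.188 rad, less where a joint would pass 70% of its speed; a pose out of reach is approached as far as the arm can. OPENING is the finger opening in m, set as the command begins (- or left out keeps the last). The fingers move at their own pace and stop on an object; FORCE is the grip in N (left out, the last holds). Time passes only in rows, so rows that do not move let the fingers close. It prints the time, the measured TCP pose, the force, the opening and the grip force at its end. Input that does not fit is refused with a message, and nothing moves.
- arm.observe(): the state, without advancing time (a new reading comes with each control period).
- arm.camera(name): name is "side" or "top" or "wrist"; returns a dict with "color" (400x640x3 uint8, red, green, blue), "intrinsics" (3x3 intrinsics, pixels), "xyz" and "attitude" of the camera in the world. Camera axes: x right, y up, looking along -z (the intrinsics and any distortion apply to the point x, -y, -z); pixel columns grow to the right and rows downward; lengths in m; the calibration is good to about 2 mm. A picture is of the moment at which its call begins. There is no depth.
- arm.hand_in(): hands the job in; it is judged then, once.
The state is a dict: "t": time; "q": joint angles; "qvel": joint speeds; "effort": joint torques, N m; "eef_pos": TCP position; "orientation": TCP orientation; "force": force on the tool from outside, world axes, zero at the start; "moment": the same for the moment, N m; "opening": finger opening in m; "gripper_force": force on a finger pad.
Only numpy, scipy, OpenCV 4.12 (cv2) and the standard library are available. Lean on these libraries where they do the work, as an engineer would, in place of code of your own. Each camera call takes 0.05 s, during which the arm holds its last target. There are 200 camera calls.

### The job

Turn the touch mixer's selector to the three-dot mark, then stand the round flask upright in the mixer's sprung ring cradle and push it all the way down against the spring. Finish while still holding the flask pressed down like that; do not let go. Leave the jar, the plate and the brush where they are.

Things in the scene. Friction and masses are not known exactly. Their poses are not given: they have to be found in the camera images.
- mixer: low white box fixed to the table, the touch mixer: 150 (its x) x 270 (its y) x 60 mm high. Origin: centre of its underside, on the table; z up. On its top: the selector at its (0, -75) mm and the ring cradle at its (0, +68) mm. It stands turned up to 0.3 rad either way.
- dial (a joint): grey selector knob on the mixer's top, turns about the vertical, rad; grows clockwise seen from above; range -0.1 to 1.9. Clicks into four rest positions: 0 (one dot), 0.6 (two dots), 1.2 (three dots), 1.8 (four dots); springs to the nearest when let go; at most 0.12 Nm moves it on. The dots are small black discs in radial rows beside the knob. Starts at one or two dots.
- dial_grip (a point): centre of the knob's grip bar, on its axis, 92 mm above the table. Bar 42 mm long, 14 mm wide; its top is 9 mm above this point, the 44 mm disc below it 23 mm under this point. The frame turns with the knob: x along the bar to the pointer end (black line on top, small nose), z up. At joint 0 the pointer is 0.9 rad anticlockwise (from above) of the mixer's x axis.
- cradle (a joint): how far the sprung ring cradle is pressed down, in m: 0 at rest, 0.012 at its lower stop. About 5.5 N starts it moving (more than the flask weighs), about 14.5 N takes it to the stop.
- cradle_centre (a point): on the axis of the black ring cradle, level with the ring's lower edge, 88 mm above the table at rest; sinks with it. The ring is a funnel 16 mm high, inner diameter 38 mm at the bottom, 62 mm at the top, outer 72 mm. The flask's ball rests on the funnel wall, its foot then about 1 mm above this point.
- flask: loose round flask, closed: white ball of 66 mm diameter with a flattened foot, grey ribbed cylindrical stopper of 30 mm diameter on top, from 66 to 106 mm above the foot. About 0.2 kg. Origin: centre of the foot; z along the axis to the stopper. Starts upright on the table.
- flask_ball (a point): centre of the flask's ball, 29 mm above the foot on its axis
- jar: bystander: squat straight-sided jar with lid, 54 mm diameter, 75 mm high; origin at the centre of its underside. Loose; leave it alone. Flask and jar may stand in each other's places.
- plate: bystander: white plate of 150 mm diameter with small clay roses on it, about 30 mm high; origin at the centre of its underside. Leave it alone.
- brush: bystander: brush lying on the table, about 0.2 m long. Leave it alone.

How it is judged:
By the outcome, as a careful person would: the job done as asked, in the order asked, and still so for the second after the job is handed in, while the arm keeps its last pose, push and grip.
It also fails if it takes over 48 s, if anything falls off the work surface, if the arm or the gripper's body presses on something with over 40 N, if the wrist force passes 120 N, or if a joint passes its speed limit or range.

## Working session

There is one attempt and no reset: what is moved stays moved. The work goes in short steps, Python scripts to look and compute and a shell command to move; the robot and the scene stay as the last step left them, time stands still between calls to the robot, and variables do not carry over. Pictures are saved under pics/ and viewed, at most 12 in all, crops included, and the job is handed in when it is done.

```bash
ls; mkdir -p pics
python3 - <<'E'
from plant import arm
import cv2, numpy as np
for n in ["top","side"]:
    c=arm.camera(n); cv2.imwrite(f"pics/{n}0.png",c["color"][:,:,::-1])
    print(n,c["intrinsics"],c["xyz"],c["attitude"],[k for k in c])
print(arm.observe())
E
```

```text
nudge.py
pics
plant.py
top [[488.60502562   0.         312.35499776]
 [  0.         488.60502562 201.98624245]
 [  0.           0.           1.        ]] [ 0.45128471 -0.12093012  1.21051089] [ 0.70886912  0.05239446 -0.04936202 -0.70165717] ['color', 'intrinsics', 'xyz', 'attitude']
side [[424.18024017   0.         317.14405955]
 [  0.         424.18024017 192.83677348]
 [  0.           0.           1.        ]] [ 0.07839132 -0.81110684  0.80644072] [ 0.85497589  0.41118893 -0.14688172 -0.27993865] ['color', 'intrinsics', 'xyz', 'attitude']
{'t': 0.1, 'q': array([-1.158429  ,  0.41786633, -0.01030135,  1.61410056,  0.00470913,
        1.11071977, -0.05298763]), 'qvel': array([-1.37889053e-03, -1.81291377e-03, -1.30389211e-03, -7.82426244e-04,
        3.35483011e-05, -6.38207909e-04,  5.39275165e-05]), 'effort': array([ 2.82063811e-03, -8.65833020e+01,  6.81566130e-01, -4.35633981e+01,
        1.93844433e-02,  5.12971514e-03,  3.18071636e-05]), 'eef_pos': array([0.27390304, 0.56143949, 0.23075841]), 'orientation': array([-7.44238937e-05,  2.24979703e-01,  9.74363303e-01, -5.30113893e-04]), 'force': array([-0.73195174,  0.13337432, -0.0448446 ]), 'moment': array([ 0.0647738 ,  0.00602595, -0.01020828]), 'gripper_force': 0.0, 'opening': 0.08509730325771228}
```

View pics/top0.png

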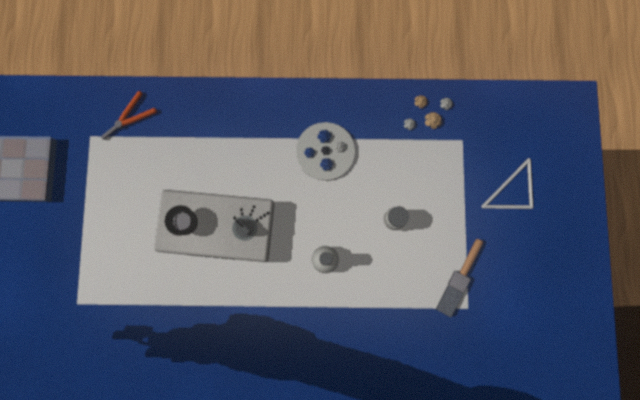

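View pics/side0.png

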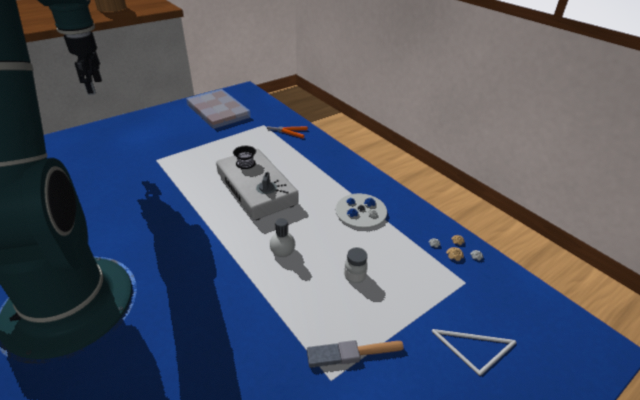

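The top view shows the mixer (cradle about (181,220), dial (245,228)), the flask (325,259), the jar (396,217), the plate and the brush. In the side view the flask is at (283,240), the cradle at (245,157) and the dial at (267,184). Next I'll zoom in.

```bash
cat > h.py <<'E'
import numpy as np, cv2
from scipy.spatial.transform import Rotation as R
def rot(q): return R.from_quat([q[1],q[2],q[3],q[0]]).as_matrix()
def ray(c,u,v):
    K=c["intrinsics"]; d=np.array([(u-K[0,2])/K[0,0],-(v-K[1,2])/K[1,1],-1.])
    d=rot(c["attitude"])@d; return np.array(c["xyz"]),d/np.linalg.norm(d)
def plane(c,u,v,z):
    o,d=ray(c,u,v); return o+d*(z-o[2])/d[2]
def proj(c,p):
    K=c["intrinsics"]; x=rot(c["attitude"]).T@(np.array(p)-c["xyz"])
    return np.array([K[0,2]+K[0,0]*x[0]/-x[2],K[1,2]-K[1,1]*x[1]/-x[2]])
def cross(c1,p1,c2,p2):
    o1,d1=ray(c1,*p1);o2,d2=ray(c2,*p2)
    s=np.linalg.lstsq(np.c_[d1,-d2],o2-o1,rcond=None)[0]
    a,b=o1+s[0]*d1,o2+s[1]*d2
    return (a+b)/2,np.linalg.norm(a-b)
E
python3 - <<'E'
from h import *
t=cv2.imread("pics/top0.png");s=cv2.imread("pics/side0.png")
a=cv2.resize(t[180:280,150:350],None,fx=4,fy=4,interpolation=cv2.INTER_CUBIC)[:,:800]
cv2.imwrite("pics/top_c.png",a[:400])
b=cv2.resize(s[130:270,200:400],None,fx=4,fy=4,interpolation=cv2.INTER_CUBIC)
cv2.imwrite("pics/side_c.png",b)
E
```

```text
(no output)
```

View pics/top_c.png

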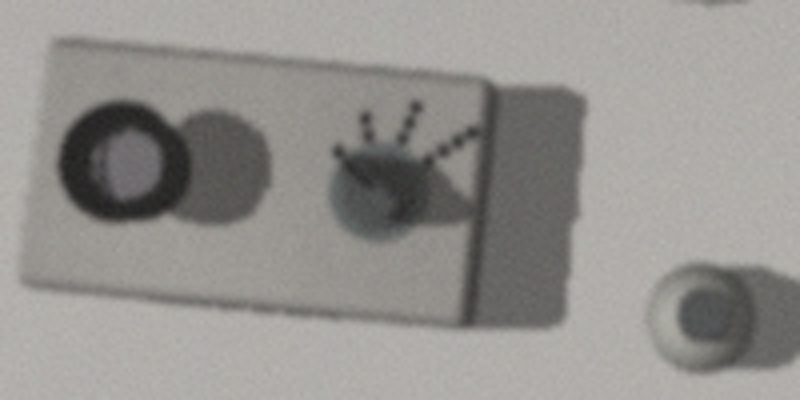

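View pics/side_c.png

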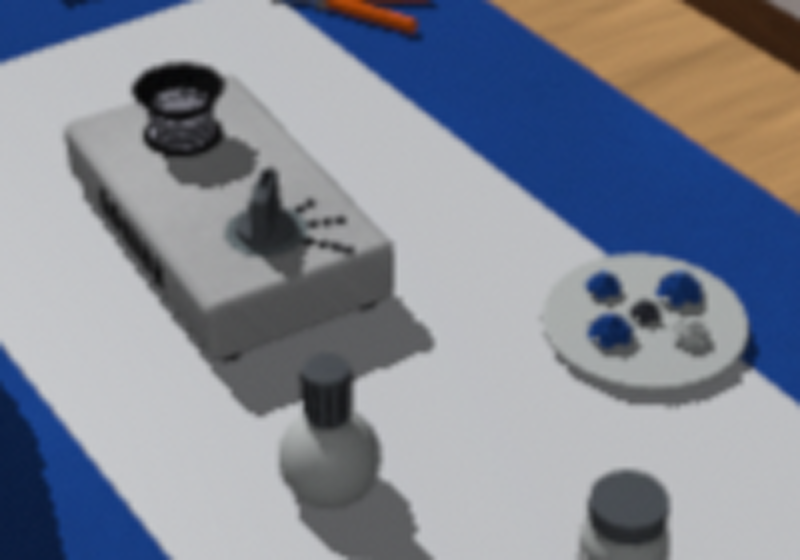

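Zoomed in, the pointer is at the one-dot row, so the dial reads 0. Crop positions: flask ball about (699,317) in the top crop and (330,457) in the side crop; ring about (125,161) and (179,88).

```bash
cat > m1.py <<'E'
from h import *
from plant import arm
T=arm.camera("top");S=arm.camera("side")
t=lambda u,v:((u+.5)/4-.5+150,(v+.5)/4-.5+180)
s=lambda u,v:((u+.5)/4-.5+200,(v+.5)/4-.5+130)
for n,a,b in [("ball z~.029",(699,317),(330,457)),("stopper top z~.106",(707,315),(327,368)),("ring rim z~.104",(124,161),(179,88)),
  ("mixer corner front-right z .06",(466,325),(207,308)),("corner back-right",(491,82),(391,245)),("4th dot out",(476,131),(350,250))]:
    p,e=cross(T,t(*a),S,s(*b)); print(n,p.round(4),"miss",round(e,4))
g=cv2.cvtColor(T["color"],cv2.COLOR_RGB2GRAY)
def big(m,off,name):
    cs,_=cv2.findContours(m.astype(np.uint8),cv2.RETR_EXTERNAL,cv2.CHAIN_APPROX_NONE)
    c=max(cs,key=cv2.contourArea); print(name,cv2.contourArea(c)); return c+np.array(off)
c=big(g[195:250,155:205]<62,(155,195),"ring"); (u,v),r=cv2.minEnclosingCircle(c); (eu,ev),ax,_=cv2.fitEllipse(c)
print("ring px",u,v,r,eu,ev,ax, plane(T,u,v,.104),plane(T,eu,ev,.104))
# mixer top edges (z=.06): corners in crop
C=[plane(T,*t(*q),.06) for q in [(54,39),(491,82),(466,325),(22,285)]]
print(np.round(C,4), [round(float(np.linalg.norm(C[i]-C[i-1])),4) for i in range(4)])
m=np.mean(C,0); y=(C[0]+C[3]-C[1]-C[2]);y/=np.linalg.norm(y);x=np.array([y[1],-y[0],0])
print("mixer",m,"yaw",np.arctan2(x[1],x[0]),"dial",m-.075*y,"cradle",m+.068*y)
# dots
for q in [(338,152),(365,117),(417,106),(476,131)]:
    p=plane(T,*t(*q),.06)-(m-.075*y); print("dot ang rel mixer x",np.arctan2(p@y,p@x).round(3))
E
python3 m1.py
```

```text
ball z~.029 [ 0.4849 -0.1454  0.0257] miss 0.0001
stopper top z~.106 [ 0.4838 -0.1482  0.1054] miss 0.0
ring rim z~.104 [0.5673 0.185  0.1025] miss 0.001
mixer corner front-right z .06 [ 0.4772 -0.0082  0.0606] miss 0.0014
corner back-right [ 0.6214 -0.0192  0.0569] miss 0.0016
4th dot out [ 0.5914 -0.0113  0.0609] miss 0.0014
ring 669.0
ring px 181.10606384277344 220.81602478027344 16.126811981201172 180.84640502929688 220.44839477539062 (27.232769012451172, 31.542226791381836) [0.5654242  0.18316528 0.104     ] [0.56625939 0.18379864 0.104     ]
[[ 0.645   0.242   0.06  ]
 [ 0.6217 -0.0199  0.06  ]
 [ 0.4779 -0.0084  0.06  ]
 [ 0.4985  0.2528  0.06  ]] [0.147, 0.2629, 0.1442, 0.2621]
mixer [0.56074874 0.11663768 0.06      ] yaw -0.08388314074560463 dial [0.55446488 0.04190139 0.06      ] cradle [0.56644611 0.18439858 0.06      ]
dot ang rel mixer x 0.938
dot ang rel mixer x 0.355
dot ang rel mixer x -0.249
dot ang rel mixer x -0.873
```

Every measurement agrees with the given sizes: the dial is at (0.5545, 0.042), the cradle at (0.5665, 0.1845) and the flask at about (0.4845, -0.147). The mixer's yaw is -0.084. The pointer now sits at world angle 0.816 and must go to -0.384. I'll turn the tool first, then travel.

```bash
cat > d.py <<'E'
import sys
from h import *
from plant import arm
o=arm.observe(); M=rot(o["orientation"])
x,y,z,th=map(float,sys.argv[1:5])
d=M.T@(np.array([x,y,z])-o["eef_pos"])
W=np.c_[[np.cos(th),np.sin(th),0],[np.sin(th),-np.cos(th),0],[0,0,-1]]
rv=R.from_matrix(M.T@W).as_rotvec()
print("t",round(o["t"],2),"pos",np.round(o["eef_pos"],4),"tool delta",d.round(4),"rotvec",rv.round(3),"q7",round(o["q"][6],2),"F",np.round(o["force"],1),"M",np.round(o["moment"],2),"open",round(o["opening"],4),"gf",round(o["gripper_force"],1))
E
echo '[[[0,0,0],[0,0,0.187]],[[0,0,0],[0,0,0.187]],[[0,0,0],[0,0,0.187]],[[0,0,0],[0,0,0.187]],[[0,0,0],[0,0,0.187]]]' | python3 nudge.py 0.05
echo '[[[0,0,0],[0,0,0.187]],[[0,0,0],[0,0,0.187]],[[0,0,0],[0,0,0.187]],[[0,0,0],[0,0,0.187]],[[0,0,0],[0,0,0.187]]]' | python3 nudge.py
python3 d.py 0.5545 0.042 0.16 0.816
```

```text
t: 0.82
eef_pos: [0.2739, 0.5616, 0.2311]
orientation: [0.0, 0.642, 0.766, -0.0]
force: [0.4, 1.1, -0.3]
opening: 0.0502
gripper_force: 0.0
t: 1.45
eef_pos: [0.2739, 0.5616, 0.2311]
orientation: [0.0, 0.919, 0.395, -0.0]
force: [-0.6, -0.2, 0.4]
opening: 0.0502
gripper_force: 0.0
t 1.45 pos [0.2739 0.5616 0.2311] tool delta [-0.1838  0.5612  0.0713] rotvec [ 0.     0.    -0.004] q7 -1.79 F [-0.6 -0.2  0.4] M [ 0.05  0.01 -0.03] open 0.0502 gf 0.0
```

```bash
echo '[[[-0.018,0.056,0.004],[0,0,0]],[[-0.018,0.056,0.004],[0,0,0]],[[-0.018,0.056,0.004],[0,0,0]],[[-0.018,0.056,0.004],[0,0,0]],[[-0.018,0.056,0.004],[0,0,0]]]' | python3 nudge.py >/dev/null
echo '[[[-0.018,0.056,0.004],[0,0,0]],[[-0.018,0.056,0.004],[0,0,0]],[[-0.018,0.056,0.004],[0,0,0]],[[-0.018,0.056,0.004],[0,0,0]],[[-0.004,0,0.004],[0,0,0]]]' | python3 nudge.py >/dev/null
python3 d.py 0.5545 0.042 0.16 0.816
```

```text
t 2.7 pos [0.5296 0.0915 0.1912] tool delta [-0.0188  0.0521  0.0313] rotvec [ 0.002  0.001 -0.004] q7 -0.78 F [ 0.2  0.7 -0. ] M [-0.01 -0.   -0.05] open 0.0501 gf 0.0
```

Next I'll arrive above the knob and check it with the wrist camera.

```bash
echo '[[[-0.019,0.052,0.016],[0,0,0]],[[0,0,0.016],[0,0,0]],[[0,0,0],[0,0,0]]]' | python3 nudge.py >/dev/null
python3 d.py 0.5545 0.042 0.16 0.816
python3 - <<'E'
from h import *
from plant import arm
w=arm.camera("wrist"); cv2.imwrite("pics/w1.png",w["color"][:,:,::-1])
print(w["xyz"],proj(w,[.5545,.042,.101]),proj(w,[.5545+.02*np.cos(.816),.042+.02*np.sin(.816),.101]),proj(w,[.5665,.1845,.104]))
np.savez("w1.npz",**{k:np.array(v) for k,v in w.items()})
E
```

```text
t 3.08 pos [0.5523 0.0472 0.1582] tool delta [-0.0022  0.0052 -0.0018] rotvec [-0.001  0.002  0.002] q7 -0.65 F [0.7 1.  0.4] M [ 0.04 -0.01  0.05] open 0.0502 gf 0.0
[0.60539692 0.10303479 0.3014288 ] [329.83138106 222.11874223] [330.07244435 194.86777347] [179.61125482  45.2589303 ]
```

View pics/w1.png

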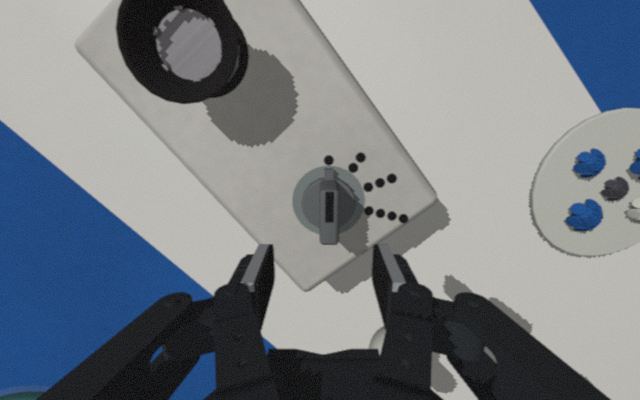

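The wrist picture shows the bar upright in the image, centred near (329,209), so its angle is right. It sits about 13 px from my prediction, so I'll check the rest against this view.

```bash
python3 - <<'E'
from h import *
from plant import arm
w=dict(np.load("w1.npz"))
for n,q,z in [("corner FR",(306,290),.058),("corner BR",(436,196),.058),("corner FL",(78,46),.058),("bar top",(329,209),.101),("disc",(329,201),.069),("ring outer rim",(179,38),.104),("dot4 outer",(403,219),.06),("dot3 outer",(392,178),.06),("dot2 outer",(361,157),.06),("dot1",(329,160),.06)]:
    print(n,plane(w,*q,z).round(4))
o=arm.observe();print(o["eef_pos"],o["t"])
w=arm.camera("wrist");print(w["xyz"]);g=cv2.cvtColor(w["color"],cv2.COLOR_RGB2GRAY); 
cv2.imwrite("pics/w2.png",w["color"][:,:,::-1]); np.savez("w2.npz",**{k:np.array(v) for k,v in w.items()})
hsv=cv2.cvtColor(w["color"],cv2.COLOR_RGB2HSV); print(hsv[195,300],hsv[230,328],hsv[235,329],hsv[190,380],hsv[220,250])
E
python3 d.py 0.5545 0.042 0.16 0.816
```

```text
corner FR [ 0.4821 -0.0053  0.058 ]
corner BR [ 0.6238 -0.0144  0.058 ]
corner FL [0.5035 0.2534 0.058 ]
bar top [0.5607 0.0496 0.101 ]
disc [0.5582 0.046  0.069 ]
ring outer rim [0.5692 0.1872 0.104 ]
dot4 outer [ 0.5911 -0.0107  0.06  ]
dot3 outer [0.6069 0.0232 0.06  ]
dot2 outer [0.5998 0.0533 0.06  ]
dot1 [0.5796 0.0689 0.06  ]
[0.55262836 0.04758448 0.15904911] 3.125
[0.60556457 0.10346726 0.30233756]
[ 84  11 117] [98 11 96] [75  6 91] [ 30   5 154] [ 18  15 166]
t 3.17 pos [0.5529 0.0477 0.1596] tool delta [-0.0031  0.0051 -0.0004] rotvec [-0.    -0.     0.003] q7 -0.65 F [0.7 0.7 1. ] M [0.01 0.01 0.01] open 0.0498 gf 0.0
```

The wrist-camera and top-view estimates differ by 3-4 mm, and laterally they agree on a tool shift of about +5 mm. I'll aim at (0.557, 0.045), descend and close gently.

```bash
echo '[[[0.001,0.005,0.02],[0,0,0]],[[0,0,0.03],[0,0,0]],[[0,0,0.03],[0,0,0]],[[0,0,0],[0,0,0]]]' | python3 nudge.py >/dev/null
python3 d.py 0.5572 0.045 0.078 0.816
python3 - <<'E'
from h import *
from plant import arm
w=arm.camera("wrist"); cv2.imwrite("pics/w3.png",w["color"][100:,120:520,::-1])
E
```

```text
t 3.67 pos [0.5562 0.0441 0.0774] tool delta [ 0.0013  0.0001 -0.0006] rotvec [-0.002  0.003  0.002] q7 -0.57 F [ 0.9 -0.3  0.3] M [-0.04 -0.04 -0.03] open 0.0499 gf 0.0
```

View pics/w3.png

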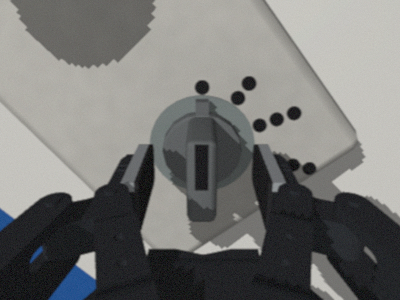

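The bar, at x≈202 in the crop, sits midway between the pads (152 and 254), so I'll close.

```bash
echo '[[[0.001,0,0],[0,0,0]],[[0,0,0],[0,0,0]],[[0,0,0],[0,0,0]],[[0,0,0],[0,0,0]]]' | python3 nudge.py 0.0 40
python3 d.py 0.5572 0.045 0.078 0.816
```

```text
t: 4.22
eef_pos: [0.5577, 0.0461, 0.0805]
orientation: [-0.001, 0.917, 0.398, 0.0]
force: [-11.6, 7.3, 18.6]
opening: 0.013
gripper_force: 39.3
t 4.22 pos [0.5577 0.0461 0.0805] tool delta [-0.0012  0.0004  0.0025] rotvec [-0.002 -0.001  0.003] q7 -0.57 F [-11.6   7.3  18.6] M [ 1.52  2.63 -0.03] open 0.013 gf 39.3
```

```bash
echo '[[[0,-0.002,-0.004],[0,0,0]],[[0,0,0],[0,0,0]]]' | python3 nudge.py
python3 d.py 0.5572 0.045 0.078 0.816
```

```text
t: 4.47
eef_pos: [0.5565, 0.0459, 0.0826]
orientation: [0.0, 0.918, 0.398, -0.0]
force: [10.5, -0.9, -29.9]
opening: 0.0132
gripper_force: 42.7
t 4.47 pos [0.5565 0.0459 0.0826] tool delta [-0.0002  0.0011  0.0046] rotvec [0.001 0.001 0.002] q7 -0.58 F [ 10.5  -0.9 -29.9] M [-0.25 -1.98  0.06] open 0.0132 gf 42.7
```

```bash
echo '[[[0,0.001,0.0025],[0,0,0]],[[0,0,0],[0,0,0]]]' | python3 nudge.py
python3 d.py 0.5572 0.045 0.078 0.816
```

```text
t: 4.72
eef_pos: [0.5572, 0.0459, 0.0821]
orientation: [-0.001, 0.917, 0.398, 0.0]
force: [-10.0, 3.1, 18.9]
opening: 0.0129
gripper_force: 49.5
t 4.72 pos [0.5572 0.0459 0.0821] tool delta [-0.0006  0.0006  0.0041] rotvec [-0.001 -0.001  0.002] q7 -0.57 F [-10.    3.1  18.9] M [ 0.58  2.58 -0.03] open 0.0129 gf 49.5
```

```bash
echo '[[[0,-0.0005,-0.001],[0,0,0]],[[0,0,0],[0,0,0.12]],[[0,0,0],[0,0,0.12]],[[0,0,0],[0,0,0.12]]]' | python3 nudge.py
echo '[[[0,0,0],[0,0,0.12]],[[0,0,0],[0,0,0.12]],[[0,0,0],[0,0,0]]]' | python3 nudge.py
python3 d.py 0.557 0.0455 0.082 -0.384
```

```text
t: 5.22
eef_pos: [0.5575, 0.0451, 0.0823]
orientation: [0.0, 0.974, 0.225, 0.001]
force: [3.0, -4.2, -6.4]
opening: 0.0128
gripper_force: 46.1
t: 5.6
eef_pos: [0.5577, 0.0445, 0.0822]
orientation: [0.001, 0.994, 0.107, 0.001]
force: [4.7, -6.6, -6.0]
opening: 0.0131
gripper_force: 46.3
t 5.6 pos [0.5577 0.0445 0.0822] tool delta [-0.0005 -0.0011  0.0002] rotvec [ 0.001 -0.002  0.599] q7 -1.08 F [ 4.7 -6.6 -6. ] M [-1.48 -0.83  0.05] open 0.0131 gf 46.3
```

```bash
echo '[[[0,0,0],[0,0,0.12]],[[0,0,0],[0,0,0.12]],[[0,0,0],[0,0,0.12]],[[0,0,0],[0,0,0.12]],[[0,0,0],[0,0,0.12]]]' | python3 nudge.py
echo '[[[0,0,0],[0,0,0.03]],[[0,0,0],[0,0,0]]]' | python3 nudge.py
python3 d.py 0.557 0.0455 0.082 -0.384
```

```text
t: 6.22
eef_pos: [0.5576, 0.043, 0.0823]
orientation: [0.001, 0.981, -0.193, 0.001]
force: [3.3, -16.2, -8.4]
opening: 0.0131
gripper_force: 45.8
t: 6.48
eef_pos: [0.5576, 0.0429, 0.0823]
orientation: [0.001, 0.979, -0.206, 0.001]
force: [3.3, -15.4, -6.3]
opening: 0.0129
gripper_force: 46.2
t 6.47 pos [0.5576 0.0429 0.0823] tool delta [-0.0016 -0.0021  0.0003] rotvec [ 0.002 -0.003 -0.031] q7 -1.6 F [  3.3 -15.4  -6.3] M [-3.42 -0.71  0.06] open 0.0129 gf 46.2
```

```bash
echo '[[[0,0,0],[0,0,0]],[[0,0,0],[0,0,0]],[[0,0,0],[0,0,0]]]' | python3 nudge.py 0.06
echo '[[[0,0,-0.04],[0,0,0]],[[0,0,-0.05],[0,0,0]],[[0,0,-0.05],[0,0,0]]]' | python3 nudge.py
python3 d.py 0.4845 -0.147 0.2 -0.384
python3 - <<'E'
from h import *
from plant import arm
w=arm.camera("wrist"); cv2.imwrite("pics/w4.png",w["color"][:,:,::-1])
np.savez("w4.npz",**{k:np.array(v) for k,v in w.items()})
E
```

```text
t: 6.85
eef_pos: [0.5572, 0.046, 0.082]
orientation: [-0.0, 0.979, -0.204, 0.0]
force: [-0.1, -0.5, 0.2]
opening: 0.06
gripper_force: 0.0
t: 7.22
eef_pos: [0.5569, 0.0457, 0.2234]
orientation: [0.0, 0.979, -0.205, -0.0]
force: [0.0, 0.1, 0.2]
opening: 0.06
gripper_force: 0.0
t 7.22 pos [0.5569 0.0457 0.2234] tool delta [0.0109 0.2055 0.0234] rotvec [ 0.     0.    -0.028] q7 -1.74 F [0.  0.1 0.2] M [0.02 0.   0.06] open 0.06 gf 0.0
```

View pics/w4.png

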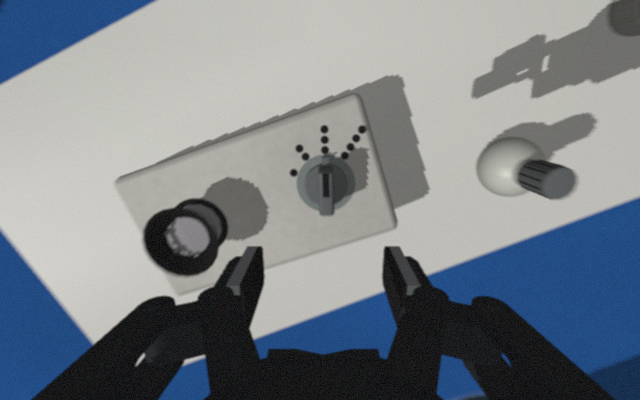

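The pointer now lines up with the three-dot row, around (323,140). Next I'll locate the flask (ball (511,166), stopper top (561,181)) and the ring from this view combined with the top view.

```bash
python3 - <<'E'
from h import *
from plant import arm
w=dict(np.load("w4.npz"));T=arm.camera("top")
t=lambda u,v:((u+.5)/4-.5+150,(v+.5)/4-.5+180)
for n,p,q,z in [("ball",(511,166),(699,317),.029),("stopper top",(562,181),(707,315),.106),("ring rim",(183,241),(124,161),.104),("disc",(325,183),(377,192),.069)]:
    print(n,plane(w,*p,z).round(4),[a.round(4) if hasattr(a,'round') else a for a in cross(w,p,T,t(*q))])
E
python3 d.py 0.4855 -0.1455 0.2 -0.384
```

```text
ball [ 0.4827 -0.1508  0.029 ] [array([ 0.4854, -0.1459,  0.0373]), np.float64(0.0023)]
stopper top [ 0.4845 -0.1507  0.106 ] [array([ 0.4846, -0.1489,  0.1075]), np.float64(0.0023)]
ring rim [0.5679 0.1854 0.104 ] [array([0.5678, 0.1845, 0.1049]), np.float64(0.0009)]
disc [0.5577 0.044  0.069 ] [array([0.5554, 0.0455, 0.0598]), np.float64(0.0012)]
t 7.33 pos [0.559  0.0455 0.2264] tool delta [0.009  0.2046 0.0256] rotvec [-0.004 -0.005 -0.028] q7 -1.74 F [ 0.9 -0.3 -0.7] M [-0.02 -0.01  0.01] open 0.0596 gf 0.0
```

Flask axis ≈ (0.4845, -0.1485), with the stopper top at 0.1055-0.1075 m as it should be. I'll move above it.

```bash
echo '[[[0.002,0.052,0.01],[0,0,0]],[[0.002,0.052,0.015],[0,0,0]],[[0.002,0.052,0.015],[0,0,0]],[[0.002,0.052,0.015],[0,0,0]],[[0,0,0],[0,0,0]]]' | python3 nudge.py >/dev/null
python3 d.py 0.4845 -0.1485 0.07 -0.384
python3 - <<'E'
from h import *
from plant import arm
w=arm.camera("wrist"); cv2.imwrite("pics/w5.png",w["color"][:,:,::-1])
np.savez("w5.npz",**{k:np.array(v) for k,v in w.items()}); print(proj(w,[.4845,-.1485,.106]))
E
```

```text
t 7.95 pos [ 0.479  -0.1515  0.1663] tool delta [ 0.0039 -0.0051  0.0963] rotvec [ 0.001  0.001 -0.034] q7 -1.33 F [ 0.7 -0.8  0.4] M [ 0.03 -0.03  0.01] open 0.0598 gf 0.0
[317.13364049 212.18588493]
```

View pics/w5.png

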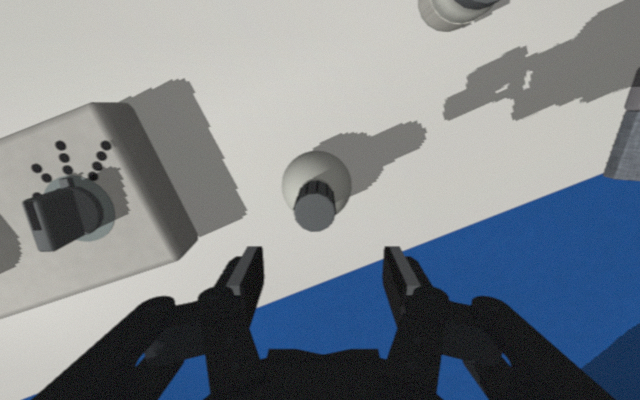

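The stopper top is at (315,211), within 2 px of the predicted (317,212). I'll correct laterally and descend.

```bash
echo '[[[0.004,-0.0055,0],[0,0,0]],[[0,0,0.03],[0,0,0]],[[0,0,0.04],[0,0,0]],[[0,0,0.026],[0,0,0]],[[0,0,0],[0,0,0]]]' | python3 nudge.py >/dev/null
python3 d.py 0.4845 -0.1485 0.07 -0.384
echo '[[[0,0,0],[0,0,0]],[[0,0,0],[0,0,0]],[[0,0,0],[0,0,0]],[[0,0,0],[0,0,0]]]' | python3 nudge.py 0.0 60
python3 d.py 0.4845 -0.1485 0.07 -0.384
```

```text
t 8.62 pos [ 0.4869 -0.1435  0.0697] tool delta [-0.0002  0.0056 -0.0003] rotvec [ 0.001  0.002 -0.026] q7 -1.21 F [-0.4  0.   1.3] M [-0.02 -0.05  0.04] open 0.06 gf 0.0
t: 9.12
eef_pos: [0.4879, -0.1448, 0.072]
orientation: [-0.0, 0.979, -0.205, 0.001]
force: [-0.6, -0.0, 8.5]
opening: 0.0288
gripper_force: 58.4
t 9.12 pos [ 0.4879 -0.1448  0.072 ] tool delta [-0.0016  0.0048  0.0019] rotvec [-0.001 -0.002 -0.028] q7 -1.21 F [-0.6 -0.   8.5] M [ 0.1   0.07 -0.02] open 0.0288 gf 58.4
```

```bash
echo '[[[0,0,-0.01],[0,0,0]],[[0,0,-0.03],[0,0,0]],[[0,0,-0.04],[0,0,0]],[[0,0,-0.05],[0,0,0]],[[0,0,0],[0,0,0]]]' | python3 nudge.py - 80
python3 d.py 0.567 0.1855 0.2 -0.384
python3 - <<'E'
from h import *
from plant import arm
S=arm.camera("side"); o=arm.observe(); u,v=proj(S,o["eef_pos"]).astype(int); print(u,v)
for h in (0,-.07):print(proj(S,o["eef_pos"]+[0,0,h]))
u=min(max(u,80),560); c=S["color"][max(v-80,0):v+90,u-80:u+80,::-1]; print(max(v-80,0),u-80)
cv2.imwrite("pics/s5.png",cv2.resize(c,None,fx=3.4,fy=3.4,interpolation=cv2.INTER_CUBIC))
E
```

```text
t: 9.75
eef_pos: [0.4883, -0.1451, 0.2042]
orientation: [-0.001, 0.979, -0.205, 0.003]
force: [0.3, 1.2, -2.1]
opening: 0.0283
gripper_force: 78.7
t 9.75 pos [ 0.4883 -0.1451  0.2042] tool delta [-0.0603 -0.3344  0.0048] rotvec [-0.002 -0.005 -0.028] q7 -1.38 F [ 0.3  1.2 -2.1] M [ 0.   -0.07  0.  ] open 0.0283 gf 78.7
280 189
[280.55430353 189.08185525]
[281.49090102 211.9258734 ]
109 200
```

View pics/s5.png

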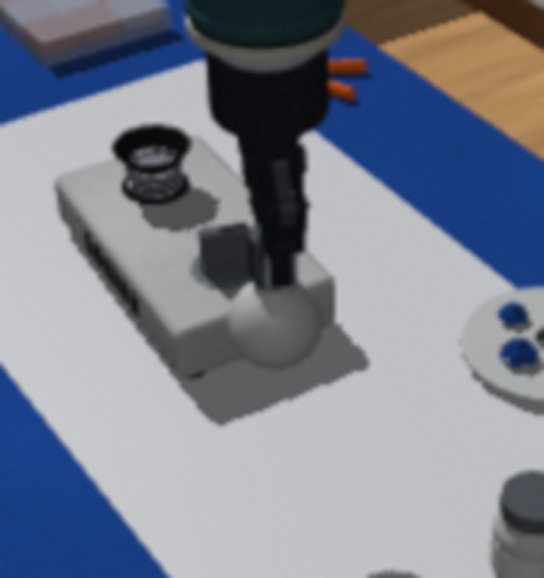

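The flask is held: it weighs about 2.1 N, and the ball at (281.5,204) matches the expected (281.1,203), so it is upright. I'll carry it over the cradle.

```bash
echo '[[[-0.01,-0.045,-0.01],[0,0,0]],[[-0.01,-0.056,-0.005],[0,0,0]],[[-0.01,-0.056,0],[0,0,0]],[[-0.01,-0.056,0],[0,0,0]],[[-0.01,-0.056,0],[0,0,0]]]' | python3 nudge.py >/dev/null
echo '[[[-0.01,-0.055,0],[0,0,0]],[[0,0,0],[0,0,0]],[[0,0,0],[0,0,0]]]' | python3 nudge.py >/dev/null
python3 d.py 0.567 0.1855 0.19 -0.384
```

```text
t 10.8 pos [0.5613 0.1755 0.215 ] tool delta [ 0.0013 -0.0115  0.0249] rotvec [ 0.002  0.001 -0.029] q7 -1.94 F [-0.3 -1.1 -1. ] M [-0.05  0.03 -0.01] open 0.0283 gf 79.3
```

```bash
echo '[[[0.001,-0.0115,0],[0,0,0]],[[0,0,0.015],[0,0,0]],[[0,0,0],[0,0,0]],[[0,0,0],[0,0,0]]]' | python3 nudge.py >/dev/null
python3 d.py 0.567 0.1855 0.161 -0.384
python3 - <<'E'
from h import *
from plant import arm
w=arm.camera("top"); o=arm.observe(); S=arm.camera("side")
a=w["color"][180:280,140:240,::-1]; b=S["color"][100:200,195:295,::-1]
cv2.imwrite("pics/c6.png",np.hstack([cv2.resize(i,None,fx=4,fy=4,interpolation=cv2.INTER_CUBIC) for i in (a,b)]))
p=o["eef_pos"]-[0,0,.043]; print("expected ball side px",(proj(S,p)-[195,100])*4)
E
```

```text
t 11.3 pos [0.5672 0.1858 0.2007] tool delta [-0.0001  0.0004  0.0397] rotvec [ 0.     0.    -0.029] q7 -1.94 F [ 0.2 -0.1 -1.8] M [-0.04 -0.02  0.03] open 0.0281 gf 79.3
expected ball side px [191.1948698  142.60220511]
```

View pics/c6.png

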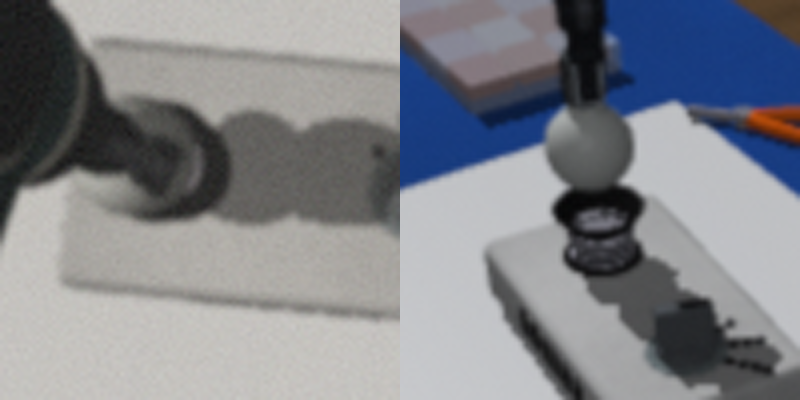

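In the side view the ball is at (191,148) in its crop, as expected, and the ring rim is at about (199,208), a shift of a couple of mm. I'll work out the relative offset.

Run:
```python
from h import *
from plant import arm
S=arm.camera("side");T=arm.camera("top");p=arm.observe()["eef_pos"].copy();p[2]=.104
rs=np.array([(179.5)/4-.5+200,(88.5)/4-.5+130]);rt=np.array([(124.5)/4-.5+150,161.5/4-.5+180])
ball=np.array([191.5/4-.5+195,148.5/4-.5+100])
b3=p.copy();b3[2]=arm.observe()["eef_pos"][2]-.043
ds=(rs-proj(S,p))-0*(ball-proj(S,b3)); print("side ring-pred",rs-proj(S,p),"ball-pred",ball-proj(S,b3),"top ring-pred",rt-proj(T,p))
for n,C,d in (("S",S,rs),("T",T,rt)): print(n,plane(C,*d,.104)-p)
d=(plane(S,*ball,b3[2])-b3); print("ball side offset",d)
```

```text
side ring-pred [0.05745137 0.60763462] ball-pred [-0.3855623   1.06008682] top ring-pred [ 0.81216627 -0.07842626]
S [-1.52514523e-03 -3.08514755e-03 -1.38777878e-17]
T [ 1.98228999e-04 -1.84330208e-03  9.71445147e-17]
ball side offset [-3.89821523e-03 -4.71065830e-03  5.55111512e-17]
```

All offsets are within a pixel, about 1-2 mm, so I'll lower in steps and watch the force.

```bash
echo '[[[0,0,0.02],[0,0,0]],[[0,0,0.015],[0,0,0]],[[0,0,0],[0,0,0]]]' | python3 nudge.py >/dev/null
python3 d.py 0.567 0.1855 0.161 -0.384
echo '[[[0,0,0.005],[0,0,0]],[[0,0,0],[0,0,0]],[[0,0,0],[0,0,0]]]' | python3 nudge.py >/dev/null
python3 d.py 0.567 0.1855 0.149 -0.384
```

```text
t 11.88 pos [0.567  0.1862 0.1645] tool delta [0.0003 0.0006 0.0035] rotvec [ 0.001  0.001 -0.028] q7 -1.91 F [-0.1 -0.1 -1.8] M [0.01 0.   0.03] open 0.0283 gf 79.0
t 12.25 pos [0.5676 0.1863 0.1613] tool delta [-0.0003  0.001   0.0123] rotvec [-0.    -0.001 -0.028] q7 -1.91 F [1.4 0.9 4.9] M [ 0.02 -0.37  0.04] open 0.0284 gf 79.6
```

Contact comes right at the expected height (TCP 0.161). Now I'll press.

```bash
echo '[[[0,0,0.004],[0,0,0]],[[0,0,0.004],[0,0,0]],[[0,0,0],[0,0,0]]]' | python3 nudge.py >/dev/null
python3 d.py 0.567 0.1855 0.149 -0.384
echo '[[[0,0,0.003],[0,0,0]],[[0,0,0.002],[0,0,0]],[[0,0,0],[0,0,0]],[[0,0,0],[0,0,0]]]' | python3 nudge.py >/dev/null
python3 d.py 0.567 0.1855 0.149 -0.384
```

```text
t 12.62 pos [0.568  0.1864 0.1534] tool delta [-0.0006  0.0012  0.0044] rotvec [-0.001 -0.001 -0.028] q7 -1.9 F [ 2.7  0.5 10.8] M [ 0.08 -0.49  0.01] open 0.0281 gf 80.3
t 13.12 pos [0.5687 0.1866 0.1492] tool delta [-0.0011  0.0017  0.0002] rotvec [-0.002 -0.002 -0.028] q7 -1.9 F [ 4.9  0.5 14.7] M [ 0.32 -0.81 -0.03] open 0.0282 gf 81.4
```

```bash
echo '[[[0,0,0.002],[0,0,0]],[[0,0,0],[0,0,0]],[[0,0,0],[0,0,0]]]' | python3 nudge.py >/dev/null
python3 d.py 0.567 0.1855 0.149 -0.384
echo '[[[0,0,0.001],[0,0,0]],[[0,0,0],[0,0,0]],[[0,0,0],[0,0,0]]]' | python3 nudge.py >/dev/null
python3 d.py 0.567 0.1855 0.149 -0.384
python3 - <<'E'
from h import *
from plant import arm
S=arm.camera("side"); b=S["color"][110:210,205:305,::-1]
w=arm.camera("wrist")["color"][:,:,::-1][::1,::1]
cv2.imwrite("pics/c7.png",np.hstack([cv2.resize(b,(400,400),interpolation=cv2.INTER_CUBIC),w[:,120:520]]))
E
```

```text
t 13.5 pos [0.5696 0.1866 0.1484] tool delta [-0.0019  0.002  -0.0006] rotvec [-0.004 -0.004 -0.028] q7 -1.89 F [ 3.5  0.5 29.6] M [ 0.08 -0.36  0.01] open 0.0284 gf 83.5
t 13.88 pos [0.57   0.1865 0.1482] tool delta [-0.0023  0.0021 -0.0009] rotvec [-0.004 -0.005 -0.028] q7 -1.89 F [ 0.4  0.5 40.7] M [-0.21  0.4   0.04] open 0.0283 gf 85.1
```

View pics/c7.png

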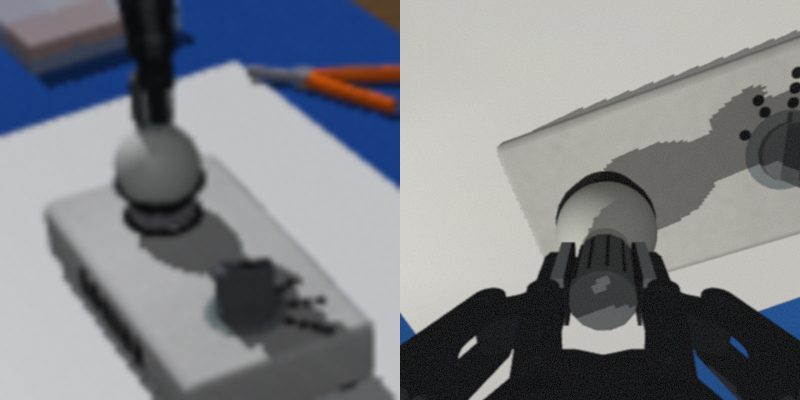

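The flask sits upright in the ring (ball at (158,165) in the side crop), and the force rose steeply from 15 to 41 N, so the cradle is on its stop. I'll ease off about 1 mm to a moderate push and hand in.

```bash
echo '[[[0,0,-0.001],[0,0,0]],[[0,0,0],[0,0,0]],[[0,0,0],[0,0,0]]]' | python3 nudge.py >/dev/null
python3 d.py 0.567 0.1855 0.149 -0.384
python3 -c "
from plant import arm
o=arm.observe()
print(o['force'],o['eef_pos'])
if 20<o['force'][2]<38 and o['eef_pos'][2]<.149: print(arm.hand_in())"
```

```text
t 14.35 pos [0.5696 0.1866 0.1484] tool delta [-0.0019  0.0021 -0.0006] rotvec [-0.004 -0.004 -0.028] q7 -1.89 F [ 4.   1.  29.4] M [ 0.1  -0.41 -0.01] open 0.0283 gf 82.7
[ 3.99232077  1.00393673 29.42518956] [0.56956308 0.18664073 0.148384  ]
the job is handed in; nothing more can be done
None
```

I turned the selector to the three-dot mark, then pressed the flask upright onto the cradle's lower stop (about 29 N) and handed in at about 14.4 s still holding it; the judged result wasn't shown.

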